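Clear the wrench and slide three tools into the pockets of a tool stand

TASK

Put the tools away in the blue tool stand. First take the wrench that lies across the pockets off the stand and lay it flat on the middle of the black rubber mat, before you move the other tools; then, without lifting them out of their troughs, push the torch, the marker and the stubby screwdriver one after another along their troughs and over the lip, so that each tips, drops end-down and rests on its end in the pocket there. Leave the red meter and the capacitor where they are.

Things in the scene. Friction and masses are not known exactly. Their poses are not given: they have to be found in the camera images.
- tool_stand: Blue fixed stand, 311 long (its x), 182 wide (its y), 168 high. Origin on the worktop under the lip, mid-width; x points from the troughs to the pockets, z up. Three straight open-topped lanes run along x, centred at y = -59, 0 and +59, each 54 wide between 5 thick dividers with tops at z = 168. Each lane is a trough from x = -185 (open end) to the lip at x = 0, then a chute and pocket.
- lip (a point): Lip at the end of the middle trough, stand x = 0, y = 0, z = 150; the other lips are 59 to either side. Trough floors are a shallow V, z = 150 along the middle, 155 at the dividers, polished and slippery. A level tool pushed slowly (under 0.1 m/s) tips by itself once its centre of mass is past the lip; 15 mm past is enough. It then slides down the chute into the pocket.
- pocket (a point): Centre of the middle pocket's floor, stand x = 91, y = 0, z = 25; the others are 59 to either side. From the lip a polished chute falls at 65 degrees, 152 long, to the floor, which is square to it. Facing it 60 off, a parallel wall, 47 high with a flared top, closes the pocket (54 wide). A stowed tool rests end-down on the floor, leaning on the chute 25 degrees off upright.
- torch: Dark aluminium torch, 139 long, about 40 in diameter, 0.1 to 0.2 kg. It starts lying in one of the three troughs (any of them), along it. Origin at mid-length on its underside as it lies (the axis is 19 above); its x runs along its length; ends at x = -70 and +69, centre of mass at mid-length.
- red_marker: Red marker pen, 132 long, about 20 in diameter, 20 g. It starts lying in another trough, along it. Origin at mid-length on its underside as it lies (the axis is 9 above); x along its length; ends at x = -66 and +66, centre of mass at mid-length.
- orange_stubby: Short screwdriver with an orange-brown handle, 144 long, handle 34 in diameter, 70 g. It starts lying in the remaining trough with the blade toward the pocket. Origin at mid-length on its underside as it lies (the axis is 16 above); x along its length, handle toward +x; blade end at x = -71, handle end at x = +70, centre of mass at x = +19.
- adjustable_wrench: Grey steel adjustable wrench, 158 x 46 x 12, 0.2 kg or so. It starts flat on the stand's dividers, across the pockets (stand z 168 to 178). Origin at mid-length on its underside; x along its length, jaws at +x, z up. At its origin the handle spans y = -8 to +15 and can be pinched across, the fingers reaching down into the free space before and behind it.
- mat: Thin black rubber mat fixed on the worktop, 200 (x) x 120 (y) x 4. Origin at the centre of its underside, on the worktop.
- red_meter: Bystander: multimeter in a red boot, 190 x 95 x 58, lying on the worktop to the right. Origin at the centre of its underside.
- run_capacitor: Bystander: silver upright cylinder, 42 in diameter, 89 high, standing on the worktop to the left. Origin at the centre of its base.
Not all that is in view belongs to the job. There is more than one size of the orange_stubby; the one meant has the size given above.

How it is judged:
By the outcome, as a careful person would: the job done as asked, in the order asked, and still so for the second after the job is handed in, with the robot touching nothing.
It also fails if it takes over 69 s, if anything falls off the work surface, if the arm or the gripper's body presses on something with over 40 N, if the wrist force passes 120 N, or if a joint passes its speed limit or range.

ROBOT

A 6-joint arm with a two-finger parallel gripper is mounted at the origin on a cart in front of the work surface, level with it; the furniture and walls round the work are solid. World frame = base frame: x ahead of the robot, y to its left, z up, the work surface at z = 0. Lengths are in m, angles in rad, forces in N, time in s.
With the tool pointing down it reaches from about 0.275 to 0.85 m from the base axis. Payload 19 kg.
Tool frame: the origin (TCP) lies at the very end of the fingers, on their centre line; the grasp point (between the pads) lies 19 mm behind it; z points along the fingers, y is the line along which they close (so a half turn about z gives the same grasp; the last joint's range is limited). The gripper opens to 85 mm and grips with 20 to 120 N. Pads are 22 mm wide; open, the fingers measure 114 mm over their backs; the gripper's body (76 mm by 85 mm) begins 54 mm behind the grasp point. The pads swing forward as they close: fully open they stand 13 mm farther back than shut.
Start: joints at [1.085, 0.15, 1.437, -0, 1.554, -0.134], TCP at [0.198, 0.54, 0.231] pointing down, gripper open.
Joint ranges: [-2.8, 2.8], [-0.68, 2.1], [0.12, 2.68], [-1.39, 4.53], [0.16, 2.79], [-2.81, 2.81]. Speed limits (rad/s): [1.89, 1.89, 2.22, 3.01, 3.01, 3.01].

INTERFACE

Orientations are given as a unit quaternion [w, x, y, z].
In Python, from bench import manip gives the robot as it stands.
- The arm moves only by the shell command python3 -m jog 'ROWS'. ROWS is JSON, a list of rows, each a list of 7 numbers: the finger opening in mm, from 0 to 85.4, then the shift along the tool's x, y, z in mm, then the turn, a rotation vector about the tool's x, y, z in rad. A call has 1 to 10 rows; each row shifts and turns the commanded pose from where the row before left it, along the tool's axes as they then stand; what a row does not reach is not made up. A row lasts 1/8 s, in which the tool goes at most 62.5 mm and 10.7 degrees, less where a joint would pass 70% of its speed; a pose out of reach is approached as far as the arm can. A call with a gripper value outside its range is refused whole. The fingers move at their own pace and stop on an object; the grip force is fixed at half the most. Time passes only in rows, so rows that do not move let the fingers close. It gives the time, the measured TCP pose, the force, the opening and the grip force at its end, in the units of the state.
- manip.sense(): the state, without advancing time (a new reading comes with each control period).
- manip.capture(name): name is "scene" or "top"; returns the picture (384x512x3 uint8, red, green, blue); there is no depth.
- manip.camera_info(name): a dict with "fx", "fy", "cx", "cy" (pixels), "dist_coeffs" ([k1, k2, p1, p2, k3] as OpenCV has them; the pictures are not rectified), "eye" and "orientation" of the camera in the world. Camera axes: x right, y down, z forward; pixel columns grow to the right and rows downward; lengths in m; the calibration is good to about 2 mm. A picture is of the moment at which its call begins. camera_info takes no time and is no camera call.
- manip.finish_job(): hands the job in; it is judged then, once.
The state is a dict: "t": time; "joints": joint angles; "qvel": joint speeds; "joint_efforts": joint torques, N m; "tcp_pos": TCP position; "ee_rot": TCP orientation; "contact_force": force on the tool from outside, world axes, zero at the start; "torque": the same for the moment, N m; "opening": finger opening in m; "grip_force": force on a finger pad.
Only numpy, scipy, OpenCV 4.12 (cv2) and the standard library are available. Lean on these libraries where they do the work, as an engineer would, in place of code of your own. Each camera call takes 0.05 s, during which the arm holds its last target. There are 200 camera calls.

## Working session

There is one attempt and no reset: what is moved stays moved. The work goes in short steps, Python scripts to look and compute and a shell command to move; the robot and the scene stay as the last step left them, time stands still between calls to the robot, and variables do not carry over. Pictures are saved under pics/ and viewed, at most 10 in all, crops included, and the job is handed in when it is done.

```bash
mkdir -p pics; python3 - <<'E'
from bench import manip
import cv2,numpy as np
for n in("scene","top"):
    i=manip.camera_info(n);print(n,i)
    cv2.imwrite(f"pics/{n}0.png",manip.capture(n)[...,::-1])
s=manip.sense();print(s["t"],s["tcp_pos"],s["ee_rot"],s["opening"])
E
```

```text
scene {'fx': 458.72700662864776, 'fy': 458.72700662864776, 'cx': 251.12702415770892, 'cy': 193.24213512267426, 'dist_coeffs': array([-0.04480278,  0.        ,  0.        ,  0.        ,  0.        ]), 'eye': array([-0.52633125, -0.59727592,  1.3299413 ]), 'orientation': array([-0.33510708,  0.79444097, -0.46295442,  0.20552373])}
top {'fx': 457.3093061584674, 'fy': 457.3093061584674, 'cx': 262.0173682356617, 'cy': 190.67072969808342, 'dist_coeffs': array([-0.0195693,  0.       ,  0.       ,  0.       ,  0.       ]), 'eye': array([ 0.45315348, -0.00978448,  1.48366924]), 'orientation': array([-0.03022272,  0.71295309, -0.69957254,  0.03718508])}
0.1 [0.19806406 0.53959661 0.23075702] [-1.63159865e-04  1.75017453e-01  9.84565189e-01 -5.02730737e-04] 0.08534115977778416
```

View pics/scene0.png

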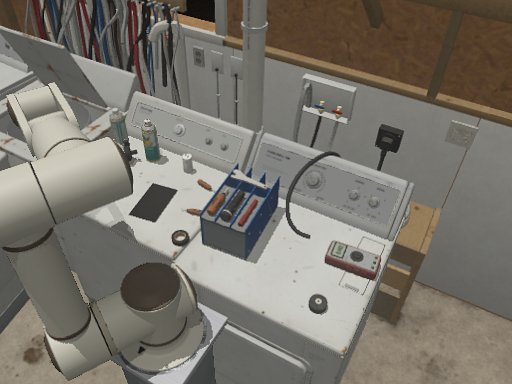

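View pics/top0.png

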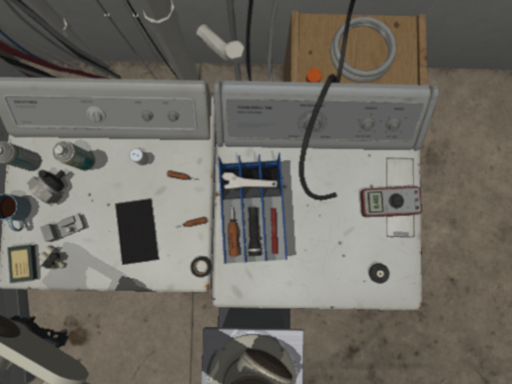

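Top view: the candidates for the orange stubby are the one in the left trough (234,232) and the loose ones at (180,175) and (193,222). The torch is at (254,230), the marker at (274,230) and the wrench at (248,181). The mat is at (137,231). By the description I choose the one in the trough, and I'll check it in a close crop.

```bash
cat > h.py <<'E'
import cv2,numpy as np
from scipy.spatial.transform import Rotation as R
from bench import manip
CI={n:manip.camera_info(n) for n in("scene","top")}
def ray(n,uv):
    c=CI[n];K=np.array([[c["fx"],0,c["cx"]],[0,c["fy"],c["cy"]],[0,0,1]])
    p=cv2.undistortPoints(np.array(uv,float).reshape(1,1,2),K,c["dist_coeffs"]).ravel()
    q=c["orientation"];d=R.from_quat([q[1],q[2],q[3],q[0]]).apply([p[0],p[1],1]);return np.array(c["eye"]),d
def plane(n,uv,z):
    e,d=ray(n,uv);return e+d*(z-e[2])/d[2]
def tri(a,b): # scene uv, top uv
    e1,d1=ray("scene",a);e2,d2=ray("top",b)
    s=np.linalg.lstsq(np.c_[d1,-d2],e2-e1,rcond=None)[0]
    p,q=e1+s[0]*d1,e2+s[1]*d2;return (p+q)/2,np.linalg.norm(p-q)
def proj(n,P):
    c=CI[n];K=np.array([[c["fx"],0,c["cx"]],[0,c["fy"],c["cy"]],[0,0,1]]);q=c["orientation"]
    r=R.from_quat([q[1],q[2],q[3],q[0]]).inv();P=np.atleast_2d(P)
    return cv2.projectPoints(P.reshape(-1,1,3).astype(float),r.as_rotvec(),-r.apply(c["eye"]),K,c["dist_coeffs"])[0].reshape(-1,2)
def crop(n,x0,y0,x1,y1,k):
    im=manip.capture(n)[...,::-1][y0:y1,x0:x1]
    return cv2.resize(im,None,fx=k,fy=k,interpolation=cv2.INTER_CUBIC)
E
python3 - <<'E'
from h import *
a=crop("top",210,145,295,270,4.6);b=crop("scene",195,160,285,260,4.4)
c=np.zeros((580,790,3),np.uint8);c[:a.shape[0],:a.shape[1]]=a;c[:b.shape[0],392:392+b.shape[1]]=b[:,:398]
cv2.imwrite("pics/c1.png",c)
im=manip.capture("top");g=im.max(2)
m=np.zeros(g.shape,np.uint8);m[190:275,105:170]=(g[190:275,105:170]<70)*255
ct=max(cv2.findContours(m,0,2)[0],key=cv2.contourArea);r=cv2.minAreaRect(ct);print("mat",r)
P=[plane("top",p,.004) for p in cv2.boxPoints(r)];print(np.round(P,3),np.mean(P,0))
E
```

```text
mat ((136.62808227539062, 231.10140991210938), (61.14615249633789, 35.87456130981445), 83.36748504638672)
[[0.546 0.451 0.004]
 [0.562 0.336 0.004]
 [0.367 0.306 0.004]
 [0.352 0.419 0.004]] [0.45683061 0.3782277  0.004     ]
```

View pics/c1.png

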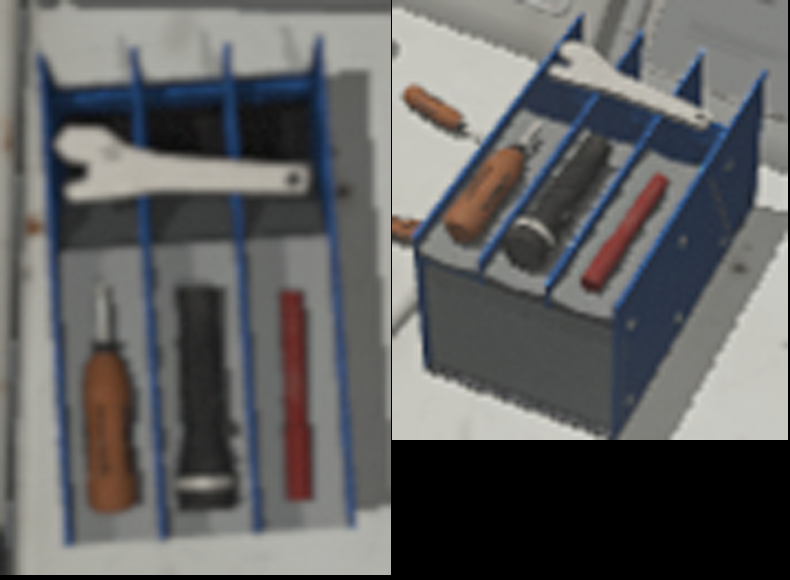

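Crop: the left-trough stubby has a fat orange handle toward the robot and its blade toward the pocket. The torch is in the middle, and the marker is on the right. The wrench has its jaws at left (90,165) and its handle end at right (300,178). The divider near ends in the top crop are (69,545) to (353,524), and the far ends are (40,55) to (320,38). Next I triangulate the stand, wrench and tools.

```bash
python3 - <<'E'
from h import *
T=lambda x,y:((x+.5)/4.6-.5+210,(y+.5)/4.6-.5+145)
S=lambda x,y:((x-392+.5)/4.4-.5+195,(y+.5)/4.4-.5+160)
np.set_printoptions(precision=4,suppress=True)
near=[(69,545),(163,537),(258,531),(353,524)];far=[(40,55),(134,48),(227,43),(320,38)]
sn=[(416,240),(484,277),(549,298),(615,312)];sf=[(583,14),(643,35),(701,50),(766,70)]
for a,b in zip(near+far,sn+sf):
    print(tri(S(*b),T(*a)),plane("top",T(*a),.168))
N=np.array([plane("top",T(*a),.168) for a in near]);F=np.array([plane("top",T(*a),.168) for a in far])
d=F.mean(0)-N.mean(0);print("len",np.linalg.norm(d),"yaw",np.arctan2(d[1],d[0]));
d2=N[0]-N[3];print("yaw from y",np.arctan2(-d2[0],d2[1]),np.linalg.norm(d2))
print("wrench: jaw, end hole",tri(S(572,58),T(90,160)),tri(S(701,118),T(293,179)))
for nm,t,z in[("stubby handle",(112,510),.168),("blade",(102,287),.168),("torch tail",(208,507),.17),("torch head",(199,288),.17),("mk",(300,498),.16),("mk2",(290,292),.16),
 ("wr jaw",(68,165),.178),("wr end",(310,180),.178),("wrmid-t",(190,160),.178),("wrmid-b",(190,194),.178)]:
    print(nm,plane("top",T(*t),z))
E
```

```text
(array([0.3686, 0.0831, 0.1615]), np.float64(0.0036957197555828056)) [0.37   0.0811 0.168 ]
(array([0.3742, 0.0244, 0.1448]), np.float64(0.0017535042540601808)) [0.376 0.023 0.168]
(array([ 0.3786, -0.0345,  0.1483]), np.float64(0.0038013610940610663)) [ 0.3807 -0.0357  0.168 ]
(array([ 0.384 , -0.0924,  0.1593]), np.float64(0.006272406357716208)) [ 0.3861 -0.0946  0.168 ]
(array([0.6764, 0.1091, 0.1628]), np.float64(0.002986191987395479)) [0.6763 0.1074 0.168 ]
(array([0.6825, 0.0502, 0.1589]), np.float64(0.003949308600843898)) [0.682  0.0481 0.168 ]
(array([ 0.6853, -0.008 ,  0.1647]), np.float64(0.006290394902908356)) [ 0.6864 -0.0107  0.168 ]
(array([ 0.6905, -0.0681,  0.1639]), np.float64(0.0038051656004033513)) [ 0.6908 -0.0696  0.168 ]
len 0.3067023687128286 yaw 0.08277984190150985
yaw from y 0.09106568820475097 0.1763672722180343
wrench: jaw, end hole (array([0.607 , 0.0768, 0.177 ]), np.float64(0.007677635616109555)) (array([ 0.599 , -0.052 ,  0.1726]), np.float64(0.003948250261169783))
stubby handle [0.392 0.055 0.168]
blade [0.5302 0.0646 0.168 ]
torch tail [ 0.395  -0.0045  0.17  ]
torch head [0.5306 0.0038 0.17  ]
mk [ 0.4012 -0.0618  0.16  ]
mk2 [ 0.5298 -0.0534  0.16  ]
wr jaw [0.6055 0.0871 0.178 ]
wr end [ 0.599  -0.0642  0.178 ]
wrmid-t [0.6101 0.011  0.178 ]
wrmid-b [0.5888 0.0106 0.178 ]
```

Stand yaw is about 0.085 and the lip is near (0.560, 0.009). Triangulated divider tops come out at about 0.16, which agrees with the stated 0.168. The wrench handle is centred at about (0.600, 0.011), lies along world y, and is at z of about 0.175. I'll travel above it first.

```bash
python3 -m jog '[[60,-37.3,-23.8,0,0,0,0],[60,-37.3,-23.8,0,0,0,0],[60,-37.3,-23.8,0,0,0,0],[60,-37.3,-23.8,0,0,0,0],[60,-37.3,-23.8,0,0,0,0],[60,-37.3,-23.8,0,0,0,0],[60,-37.3,-23.8,0,0,0,0],[60,-37.3,-23.8,0,0,0,0],[60,-37.3,-23.8,0,0,0,0],[60,-37.3,-23.8,0,0,0,0]]'
python3 -m jog '[[60,-37.3,-23.8,0,0,0,0],[60,-37.3,-23.8,0,0,0,0],[60,-37.3,-23.8,0,0,0,0],[60,-37.3,-23.8,0,0,0,0],[60,-37.3,-23.8,0,0,0,0]]'
python3 -m jog '[[60,0,0,0,0,0,0.174],[60,0,0,0,0,0,0.174],[60,0,0,0,0,0,0.174],[60,0,0,0,0,0,0.174],[60,0,0,0,0,0,0.174],[60,0,0,0,0,0,0.174],[60,0,0,0,0,0,0.174],[60,0,0,0,0,0,0]]'
```

```text
t: 1.5
tcp_pos: [0.467, 0.1865, 0.2313]
ee_rot: [0.0, 0.175, 0.985, 0.0]
contact_force: [0.1, 0.5, 1.0]
opening: 0.0601
grip_force: 0.0
t: 2.12
tcp_pos: [0.6011, 0.0105, 0.2312]
ee_rot: [-0.0, 0.175, 0.985, -0.0]
contact_force: [1.3, -0.3, 1.0]
opening: 0.0604
grip_force: 0.0
t: 3.12
tcp_pos: [0.6003, 0.0118, 0.2312]
ee_rot: [-0.0, 0.706, 0.708, -0.0]
contact_force: [0.2, -0.2, 1.4]
opening: 0.0598
grip_force: 0.0
```

```bash
python3 -m jog '[[60,0,0,30,0,0,0],[60,0,0,25,0,0,0],[60,0,0,20,0,0,0],[60,0,0,0,0,0,0]]'
python3 -m jog '[[0,0,0,0,0,0,0],[0,0,0,0,0,0,0],[0,0,0,0,0,0,0],[0,0,0,0,0,0,0],[0,0,0,0,0,0,0],[0,0,0,0,0,0,0]]'
```

```text
t: 3.62
tcp_pos: [0.5997, 0.0119, 0.155]
ee_rot: [-0.001, 0.705, 0.709, -0.001]
contact_force: [1.1, -0.1, 0.8]
opening: 0.06
grip_force: 0.0
t: 4.38
tcp_pos: [0.6008, 0.0118, 0.1575]
ee_rot: [0.001, 0.707, 0.708, 0.001]
contact_force: [-0.8, -0.0, 6.6]
opening: 0.0199
grip_force: 58.8
```

```bash
python3 -m jog '[[0,0,0,-15,0,0,0],[0,0,0,-30,0,0,0],[0,0,0,-30,0,0,0],[0,0,0,0,0,0,0]]'
python3 -m jog '[[0,36.6,-14.3,0,0,0,0],[0,36.6,-14.3,0,0,0,0],[0,36.6,-14.3,0,0,0,0],[0,36.6,-14.3,0,0,0,0],[0,36.6,-14.3,0,0,0,0],[0,36.6,-14.3,0,0,0,0],[0,36.6,-14.3,0,0,0,0],[0,36.6,-14.3,0,0,0,0],[0,36.6,-14.3,0,0,0,0],[0,36.6,-14.3,0,0,0,0]]'
python3 -m jog '[[0,0,0,0,0,0,-0.1724],[0,0,0,0,0,0,-0.1724],[0,0,0,0,0,0,-0.1724],[0,0,0,0,0,0,-0.1724],[0,0,0,0,0,0,-0.1724],[0,0,0,0,0,0,-0.1724],[0,0,0,0,0,0,-0.1724],[0,0,0,0,0,0,-0.1724],[0,0,0,0,0,0,-0.1724],[0,0,0,0,0,0,-0.1724]]'
python3 -m jog '[[0,0,0,0,0,0,0]]'
python3 - <<'E'
from h import *
a=crop("top",80,150,300,290,3.2);cv2.imwrite("pics/c2.png",a)
E
```

```text
t: 4.88
tcp_pos: [0.6011, 0.0117, 0.2345]
ee_rot: [0.002, 0.707, 0.708, 0.001]
contact_force: [0.7, -0.2, -1.3]
opening: 0.0202
grip_force: 58.8
t: 6.12
tcp_pos: [0.4561, 0.3787, 0.2307]
ee_rot: [-0.0, 0.707, 0.708, -0.001]
contact_force: [0.6, 0.4, -1.8]
opening: 0.0202
grip_force: 58.9
t: 7.38
tcp_pos: [0.4567, 0.3775, 0.2306]
ee_rot: [-0.001, -0.08, 0.997, -0.0]
contact_force: [0.6, 0.4, -1.8]
opening: 0.02
grip_force: 58.8
t: 7.5
tcp_pos: [0.4568, 0.3775, 0.2307]
ee_rot: [-0.0, -0.077, 0.997, -0.0]
contact_force: [0.1, 0.0, -1.8]
opening: 0.02
grip_force: 58.8
```

View pics/c2.png

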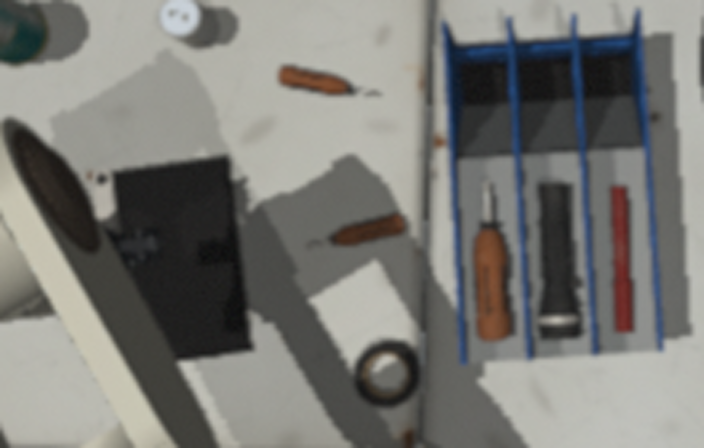

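The wrench is off the stand (the pockets at (545,85) are clear) and in the grip, hidden by the forearm over the mat. The tools have not moved. Next I lower it.

```bash
python3 -m jog '[[0,0,0,40,0,0,0],[0,0,0,50,0,0,0],[0,0,0,50,0,0,0],[0,0,0,40,0,0,0],[0,0,0,20,0,0,0],[0,0,0,8,0,0,0],[0,0,0,0,0,0,0]]'
python3 -m jog '[[0,0,0,3,0,0,0],[0,0,0,2,0,0,0],[0,0,0,0,0,0,0]]'
```

```text
t: 8.43
tcp_pos: [0.457, 0.3777, 0.0234]
ee_rot: [-0.0, -0.076, 0.997, -0.0]
contact_force: [0.3, 0.3, -1.0]
opening: 0.0198
grip_force: 58.9
t: 8.8
tcp_pos: [0.457, 0.3777, 0.0185]
ee_rot: [0.0, -0.077, 0.997, 0.0]
contact_force: [0.1, 0.8, -1.4]
opening: 0.0203
grip_force: 58.9
```

```bash
python3 -m jog '[[0,0,0,2,0,0,0],[0,0,0,0,0,0,0]]'
python3 -m jog '[[0,0,0,1.5,0,0,0],[0,0,0,0,0,0,0]]'
```

```text
t: 9.05
tcp_pos: [0.4569, 0.3776, 0.0162]
ee_rot: [-0.0, -0.077, 0.997, -0.0]
contact_force: [-0.4, 0.4, -2.3]
opening: 0.0198
grip_force: 58.9
t: 9.3
tcp_pos: [0.4569, 0.3776, 0.0146]
ee_rot: [-0.0, -0.077, 0.997, -0.0]
contact_force: [0.5, -0.4, -1.2]
opening: 0.0201
grip_force: 58.9
```

```bash
python3 -m jog '[[0,0,0,1.5,0,0,0],[0,0,0,0,0,0,0]]'
python3 -m jog '[[0,0,0,1.5,0,0,0],[0,0,0,0,0,0,0]]'
```

```text
t: 9.55
tcp_pos: [0.4569, 0.3776, 0.0131]
ee_rot: [-0.0, -0.077, 0.997, -0.0]
contact_force: [-0.3, -0.1, -2.4]
opening: 0.02
grip_force: 58.9
t: 9.8
tcp_pos: [0.4569, 0.3776, 0.0116]
ee_rot: [-0.0, -0.077, 0.997, -0.0]
contact_force: [-0.2, -0.6, -2.1]
opening: 0.0198
grip_force: 58.9
```

```bash
python3 -m jog '[[0,0,0,1.5,0,0,0],[0,0,0,0,0,0,0]]'
python3 -m jog '[[0,0,0,1.5,0,0,0],[0,0,0,0,0,0,0]]'
```

```text
t: 10.05
tcp_pos: [0.4569, 0.3776, 0.0101]
ee_rot: [-0.0, -0.077, 0.997, -0.0]
contact_force: [-0.2, 0.2, -2.3]
opening: 0.0198
grip_force: 58.9
t: 10.3
tcp_pos: [0.4569, 0.3776, 0.0086]
ee_rot: [-0.0, -0.077, 0.997, -0.0]
contact_force: [0.8, -0.0, -2.0]
opening: 0.0201
grip_force: 58.9
```

```bash
python3 -m jog '[[0,0,0,1.5,0,0,0],[0,0,0,0,0,0,0]]'
python3 -m jog '[[0,0,0,1.5,0,0,0],[0,0,0,0,0,0,0]]'
```

```text
t: 10.55
tcp_pos: [0.4569, 0.3776, 0.0072]
ee_rot: [-0.0, -0.077, 0.997, -0.0]
contact_force: [0.4, -0.7, -1.5]
opening: 0.0201
grip_force: 58.9
t: 10.8
tcp_pos: [0.4569, 0.3776, 0.0056]
ee_rot: [-0.0, -0.077, 0.997, -0.0]
contact_force: [-0.1, 0.5, -2.0]
opening: 0.0201
grip_force: 58.9
```

```bash
python3 -m jog '[[30,0,0,0,0,0,0],[40,0,0,0,0,0,0],[40,0,0,0,0,0,0],[40,0,0,-10,0,0,0],[40,0,0,-40,0,0,0],[40,0,0,-50,0,0,0],[0,0,0,-50,0,0,0],[0,0,0,-50,0,0,0],[0,0,0,-45,0,0,0.068],[0,0,0,0,0,0,0]]'
python3 -m jog '[[0,13.3,-37.6,0,0,0,0],[0,13.3,-37.6,0,0,0,0],[0,13.3,-37.6,0,0,0,0],[0,13.3,-37.6,0,0,0,0],[0,13.3,-37.6,0,0,0,0],[0,13.3,-37.6,0,0,0,0],[0,13.3,-37.6,0,0,0,0],[0,13.3,-37.6,0,0,0,0],[0,13.3,-37.6,0,0,0,0],[0,13.3,-37.6,0,0,0,0]]'
python3 - <<'E'
from h import *
a=crop("top",80,150,300,290,3.2);cv2.imwrite("pics/c3.png",a)
E
```

```text
t: 12.05
tcp_pos: [0.4577, 0.3782, 0.2553]
ee_rot: [0.003, -0.043, 0.999, 0.002]
contact_force: [-1.0, 0.1, -1.1]
opening: -0.0001
grip_force: 0.0
t: 13.3
tcp_pos: [0.356, -0.0094, 0.2505]
ee_rot: [-0.0, -0.043, 0.999, -0.0]
contact_force: [1.1, 0.1, -0.7]
opening: 0.0
grip_force: 0.0
```

View pics/c3.png

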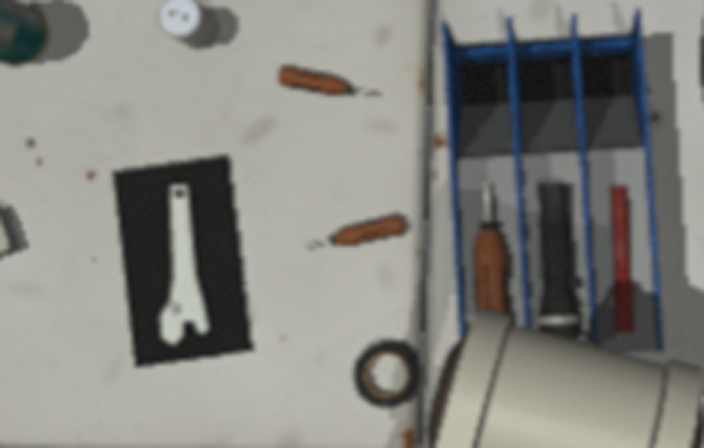

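The wrench lies flat on the mat, centred: the mat spans (115,157)–(250,365) and the wrench (180,185)–(185,345). I use the lip edge, seen at about (490,157)–(640,148), to check where the lip is, and lower the finger behind the torch.

```bash
python3 - <<'E'
from h import *
for x,y in[(487,156),(552,152),(615,150)]: 
    P=plane("top",((x+.5)/3.2+79.5,(y+.5)/3.2+149.5),.152);d=P[:2]-[.560,.009]
    print(P,d@[.9964,.0848],d@[-.0848,.9964])
E
python3 -m jog '[[0,0,0,30,0,0,0],[0,0,0,40,0,0,0],[0,0,0,20,0,0,0],[0,0,0,5,0,0,0],[0,0,0,0,0,0,0]]'
```

```text
[0.5562665  0.06590867 0.152     ] 0.0011058003466642855 0.0570204034359291
[0.56107186 0.00671326 0.152     ] 0.0008740874633563588 -0.0023693967022309125
[ 0.56401445 -0.05076588  0.152     ] -0.0010681469874261546 -0.05989114871118414
t: 13.98
tcp_pos: [0.3569, -0.0084, 0.1562]
ee_rot: [0.0, -0.043, 0.999, -0.0]
contact_force: [0.4, 0.7, -0.4]
opening: 0.0005
grip_force: 0.0
```

```bash
python3 -m jog '[[0,-10,0,0,0,0,0],[0,-8,0,0,0,0,0],[0,-8,0,0,0,0,0],[0,-8,0,0,0,0,0],[0,-8,0,0,0,0,0],[0,-8,0,0,0,0,0],[0,-8,0,0,0,0,0],[0,-8,0,0,0,0,0],[0,-8,0,0,0,0,0],[0,-8,0,0,0,0,0]]'
python3 -m jog '[[0,-8,0,0,0,0,0],[0,-8,0,0,0,0,0],[0,-8,0,0,0,0,0],[0,-8,0,0,0,0,0],[0,-8,0,0,0,0,0],[0,-6,0,0,0,0,0],[0,-6,0,0,0,0,0],[0,-6,0,0,0,0,0],[0,-4,0,0,0,0,0],[0,0,0,0,0,0,0]]'
python3 - <<'E'
from h import *
a=crop("top",205,140,305,265,4);b=crop("scene",195,150,285,260,4)
c=np.zeros((500,780,3),np.uint8);c[:a.shape[0],:a.shape[1]]=a;c[:b.shape[0],405:405+b.shape[1]]=b
cv2.imwrite("pics/c4.png",c)
E
```

```text
t: 15.22
tcp_pos: [0.4391, -0.0013, 0.1558]
ee_rot: [-0.0, -0.043, 0.999, -0.0]
contact_force: [-0.5, -0.2, 0.4]
opening: 0.0002
grip_force: 0.2
t: 16.48
tcp_pos: [0.5005, 0.004, 0.1557]
ee_rot: [-0.0, -0.043, 0.999, -0.0]
contact_force: [-0.4, 0.4, -0.0]
opening: -0.0004
grip_force: 0.0
```

View pics/c4.png

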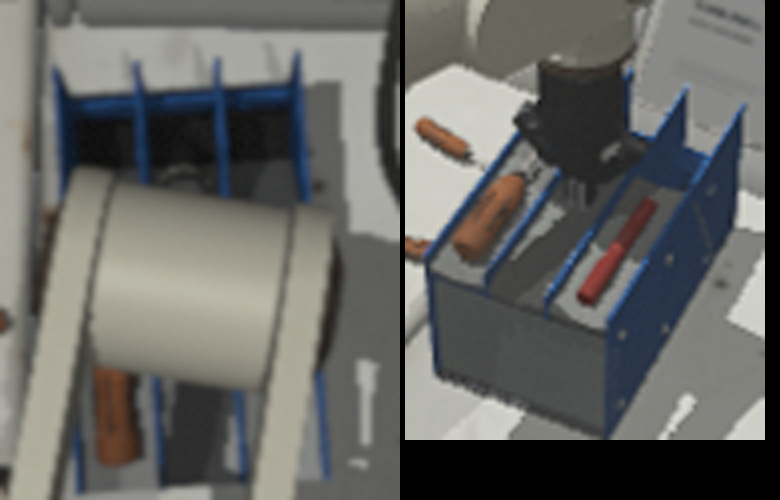

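The torch has left the middle trough: it is empty at (200,420), and its tail ring shows in the chute at (183,175). Now the marker lane.

```bash
python3 -m jog '[[0,0,0,-35,0,0,0],[0,0,0,-45,0,0,0],[0,30,-5,0,0,0,0],[0,40,-18,0,0,0,0],[0,40,-18,0,0,0,0],[0,36,-18,0,0,0,0],[0,0,0,0,0,0,0]]'
python3 - <<'E'
from h import *
s=manip.sense();d=s["tcp_pos"][:2]-np.array([.560,.009]);print(d@[.9964,.0848],d@[-.0848,.9964])
a=crop("top",205,140,305,265,4.6);b=crop("scene",195,150,275,260,4.2)
c=np.zeros((580,800,3),np.uint8);c[:a.shape[0],:a.shape[1]]=a;c[:b.shape[0],462:462+b.shape[1]]=b
cv2.imwrite("pics/c5.png",c)
E
```

```text
t: 17.45
tcp_pos: [0.3585, -0.0682, 0.2363]
ee_rot: [0.001, -0.042, 0.999, -0.001]
contact_force: [-0.3, -0.6, -1.2]
opening: -0.0004
grip_force: 0.0
-0.20729269285035182 -0.059787158558655115
```

View pics/c5.png

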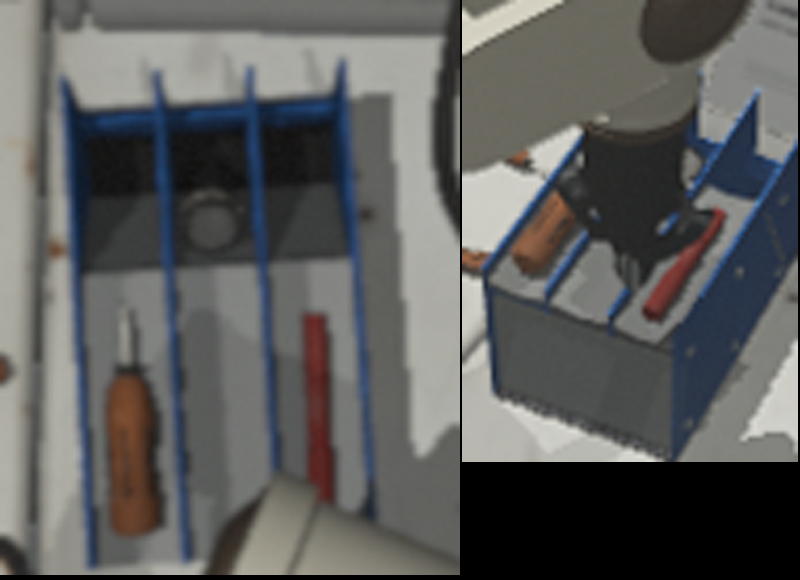

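The torch stands in the middle pocket, tail up at (210,222). Now the marker.

```bash
python3 -m jog '[[0,0,0,35,0,0,0],[0,0,0,35,0,0,0],[0,0,0,11,0,0,0],[0,0,0,0,0,0,0],[0,-10,0,0,0,0,0],[0,-10,0,0,0,0,0],[0,-8,0,0,0,0,0],[0,-8,0,0,0,0,0],[0,-8,0,0,0,0,0],[0,-8,0,0,0,0,0]]'
python3 -m jog '[[0,-8,0,0,0,0,0],[0,-8,0,0,0,0,0],[0,-8,0,0,0,0,0],[0,-8,0,0,0,0,0],[0,-8,0,0,0,0,0],[0,-8,0,0,0,0,0],[0,-8,0,0,0,0,0],[0,-8,0,0,0,0,0],[0,-8,0,0,0,0,0],[0,-6,0,0,0,0,0]]'
python3 -m jog '[[0,-6,0,0,0,0,0],[0,-5,0,0,0,0,0],[0,-3,0,0,0,0,0],[0,0,0,0,0,0,0],[0,0,0,0,0,0,0]]'
python3 - <<'E'
from h import *
s=manip.sense();d=s["tcp_pos"][:2]-np.array([.560,.009]);print(d@[.9964,.0848],d@[-.0848,.9964])
E
```

```text
t: 18.8
tcp_pos: [0.4123, -0.0628, 0.1548]
ee_rot: [-0.0, -0.043, 0.999, -0.0]
contact_force: [0.5, 0.5, -0.3]
opening: 0.0002
grip_force: 0.0
t: 20.05
tcp_pos: [0.49, -0.0561, 0.1548]
ee_rot: [-0.0, -0.043, 0.999, -0.0]
contact_force: [-0.2, 0.2, -0.5]
opening: 0.0001
grip_force: 0.0
t: 20.68
tcp_pos: [0.5033, -0.0549, 0.1548]
ee_rot: [-0.0, -0.043, 0.999, -0.0]
contact_force: [-0.6, 1.0, -0.7]
opening: -0.0001
grip_force: 0.0
-0.061935706103583024 -0.05890686512733796
```

```bash
python3 -m jog '[[0,-5,0,0,0,0,0],[0,-4,0,0,0,0,0],[0,-3,0,0,0,0,0],[0,0,0,0,0,0,0],[0,0,0,0,0,0,0],[0,0,0,-40,0,0,0],[0,0,0,-45,0,0,0],[0,35,0,0,0,0,0],[0,40,10,0,0,0,0],[0,40,30,0,0,0,0]]'
python3 -m jog '[[0,40,38,0,0,0,0],[0,0,40,0,0,0,0],[0,0,0,0,0,0,0]]'
python3 - <<'E'
from h import *
s=manip.sense();d=s["tcp_pos"][:2]-np.array([.560,.009]);print(d@[.9964,.0848],d@[-.0848,.9964])
a=crop("top",205,140,305,265,4.6);b=crop("scene",195,150,275,260,4.2)
c=np.zeros((580,800,3),np.uint8);c[:a.shape[0],:a.shape[1]]=a;c[:b.shape[0],462:462+b.shape[1]]=b
cv2.imwrite("pics/c6.png",c)
E
```

```text
t: 21.92
tcp_pos: [0.3961, -0.0242, 0.2396]
ee_rot: [-0.0, -0.042, 0.999, -0.0]
contact_force: [-0.8, 0.9, 0.7]
opening: -0.0001
grip_force: 0.0
t: 22.3
tcp_pos: [0.3502, 0.0521, 0.2402]
ee_rot: [0.001, -0.045, 0.999, 0.0]
contact_force: [0.7, -1.0, 0.3]
opening: 0.0001
grip_force: 0.0
-0.20543983395851761 0.06071409974010024
```

View pics/c6.png

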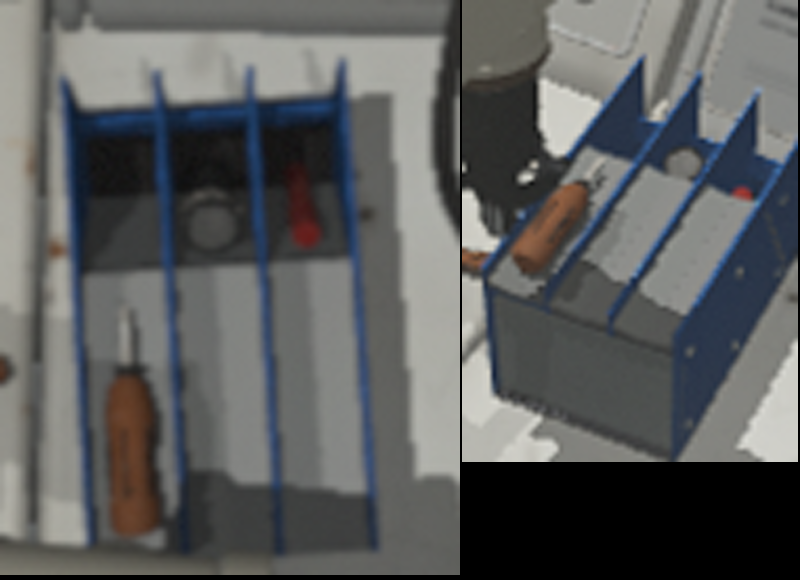

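The marker stands in the right pocket at (303,205). Now the stubby.

```bash
python3 -m jog '[[0,0,0,35,0,0,0],[0,0,0,35,0,0,0],[0,0,0,14,0,0,0],[0,0,-1,0,0,0,0],[0,-10,0,0,0,0,0],[0,-10,0,0,0,0,0],[0,-8,0,0,0,0,0],[0,-8,0,0,0,0,0],[0,-8,0,0,0,0,0],[0,-8,0,0,0,0,0]]'
python3 -m jog '[[0,-8,0,0,0,0,0],[0,-8,0,0,0,0,0],[0,-8,0,0,0,0,0],[0,-8,0,0,0,0,0],[0,-8,0,0,0,0,0],[0,-8,0,0,0,0,0],[0,-8,0,0,0,0,0],[0,-8,0,0,0,0,0],[0,-8,0,0,0,0,0],[0,-8,0,0,0,0,0]]'
python3 -m jog '[[0,-8,0,0,0,0,0],[0,-7,0,0,0,0,0],[0,-5,0,0,0,0,0],[0,-5,0,0,0,0,0],[0,-4,0,0,0,0,0],[0,-4,0,0,0,0,0],[0,-4,0,0,0,0,0],[0,0,0,0,0,0,0],[0,0,0,0,0,0,0]]'
python3 - <<'E'
from h import *
s=manip.sense();d=s["tcp_pos"][:2]-np.array([.560,.009]);print(d@[.9964,.0848],d@[-.0848,.9964])
E
```

```text
t: 23.65
tcp_pos: [0.4032, 0.0539, 0.1558]
ee_rot: [-0.0, -0.043, 0.999, -0.0]
contact_force: [0.8, -0.7, 1.1]
opening: 0.0
grip_force: 0.1
t: 24.9
tcp_pos: [0.4829, 0.0607, 0.1558]
ee_rot: [0.0, -0.043, 0.999, -0.0]
contact_force: [0.3, -0.1, 0.3]
opening: -0.0001
grip_force: 0.1
t: 26.02
tcp_pos: [0.5191, 0.0639, 0.1557]
ee_rot: [-0.0, -0.043, 0.999, -0.0]
contact_force: [-0.4, -0.6, 0.7]
opening: -0.0
grip_force: 0.0
-0.0360685650484254 0.058126592001854396
```

```bash
python3 -m jog '[[0,0,0,-40,0,0,0],[0,0,0,-45,0,0,0],[0,40,0,0,0,0,0],[0,40,0,0,0,0,0],[0,40,0,0,0,0,0],[0,40,0,0,0,0,0],[0,0,0,0,0,0,0]]'
python3 - <<'E'
from h import *
a=crop("top",110,140,300,275,2.6);b=crop("scene",195,150,275,260,3.6)
c=np.zeros((400,800,3),np.uint8);c[:a.shape[0],:a.shape[1]]=a;c[:b.shape[0],505:505+b.shape[1]]=b
cv2.imwrite("pics/c7.png",c)
E
```

```text
t: 26.9
tcp_pos: [0.3583, 0.0501, 0.2414]
ee_rot: [0.001, -0.043, 0.999, -0.0]
contact_force: [1.1, 0.6, -0.2]
opening: -0.0002
grip_force: 0.0
```

View pics/c7.png

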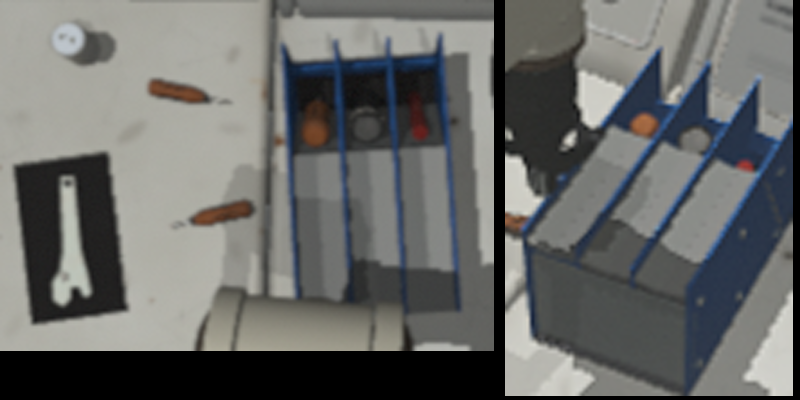

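All three tools stand in their pockets: stubby at (316,125), torch at (366,125) and marker at (418,120). The wrench lies on the mat at (68,240), and the gripper is clear of everything.

```bash
python3 -c "
from bench import manip
print(manip.finish_job())"
```

```text
the job is handed in; nothing more can be done
None
```

The job is handed in, at about 27 s of the 69 s allowed: the wrench lies flat on the middle of the mat, and the torch, marker and stubby screwdriver stand in their pockets. The meter and capacitor were not touched. The hand-in call gave no verdict.

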